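# Seat the canister cap and bring the magnifier over it

## Task

Press the raised cap of the taller white canister down until it is fully home, then swing the magnifier round on its stiff arm until its lens is centred above that cap, so that the whole cap can be inspected through the glass, and leave it standing there. Leave the canister upright where it stands and do not disturb the other things on the counter.

Things in the scene. Friction and masses are not known exactly. Their poses are not given: they have to be found in the camera images.
- canister: Taller of two white ceramic containers: round, 96 mm diameter, body 102 mm high, loose, about 0.5 to 0.9 kg, with a ribbed white ceramic push-on cap. Origin: centre of its underside on the counter; z up.
- cap_top (a point): Centre of the flat top of the canister's cap (cap 68 mm diameter, 24 mm high). Fully home it lies 126.5 mm above the counter; at the start it stands 8 to 12 mm higher.
- cap (a joint): How far the cap stands proud of its fully seated place, in m: 0 is fully home, 0.012 the highest. A friction fit that takes about 4 to 5 N straight down to move, and stays where it is left; it stops firmly at 0.
- post_axis (a point): Top of the magnifier's fixed white post (24 mm thick, on a 140 mm round foot screwed to the counter), 186 mm above the counter, on the shoulder's vertical hinge axis.
- elbow_axis (a point): On the vertical hinge axis of the elbow, 218 mm above the counter. The upper arm (flat white bar, 18 mm wide, at 190 to 204 mm height) runs 280 mm from the post axis to here. Black elbow hub 34 mm diameter, top 231 mm above the counter.
- lens_center (a point): Centre of the magnifier's round lens (clear glass, 122 mm diameter, in a white rim 138 mm outer diameter, 210 to 226 mm above the counter), 260 mm from the elbow axis at the end of the forearm. Lens and forearm are one rigid piece that stays level. x axis points from the lens back to the elbow.
- knob_top (a point): Centre of the top of the upright black round knob by which the magnifier is moved: 24 mm diameter, free to turn about its own upright axis, its side clear from 230 to 276 mm above the counter (this point is at 276 mm). It stands on the forearm beside the lens rim, on the line from elbow to lens, 178 mm from the elbow axis and 82 mm from the lens centre.
- shoulder (a joint): Angle of the upper arm about the post's vertical axis, rad, counterclockwise from above positive; 0 is a typical parked start. Stiff friction joint (0.7 N m), range -3.1 to 0.7, stays where it is left.
- elbow (a joint): Angle of the forearm to the upper arm, rad, counterclockwise from above positive, 0 is a typical parked start (forearm bent 1.4 rad clockwise from straight), 1.4 is straight. Stiff friction joint (0.5 N m), range -1.35 to 1.6, stays where it is left. Keep it well below 1.4 (bent to the same side as at the start).
- short_jar: Bystander: shorter, wider white jar, 100 mm diameter, 80 mm high with a flat wooden lid. Origin: centre of underside.
- bowl: Bystander: glass bowl, 160 mm diameter, 70 mm high. Origin: centre of underside.
- mug: Bystander: mug, 80 mm diameter, 90 mm high. Origin: centre of underside.
- ramekin: Bystander: small white ceramic dish, 80 mm diameter, 40 mm high. Origin: centre of underside.
- rolling_pin: Bystander: wooden rolling pin lying along its x axis, 400 mm long, 48 mm thick. Origin: under its middle, on the counter.
- spoon: Bystander: wooden spoon lying flat along its x axis, about 200 mm long. Origin: underside.
Mind the look-alikes: they are no part of the job. What is shaped like the canister but yellow is not meant.

How it is judged:
By the outcome, as a careful person would: the job done as asked, in the order asked, and still so for the second after the job is handed in, with the robot touching nothing.
It also fails if it takes over 64 s, if anything falls off the work surface, if the arm or the gripper's body presses on something with over 40 N, if the wrist force passes 120 N, or if a joint passes its speed limit or range.

## Robot

A 6-joint arm with a two-finger parallel gripper is mounted at the origin on the work surface. World frame = base frame: x ahead of the robot, y to its left, z up, the work surface at z = 0. Lengths are in m, angles in rad, forces in N, time in s.
With the tool pointing down it reaches from about 0.35 to 0.775 m from the base axis. Payload 5.5 kg.
Tool frame: the origin (TCP) lies midway between the tips of the shut fingers; the grasp point (between the pads) lies 19 mm behind it; z points along the fingers, y is the line along which they close (so a half turn about z gives the same grasp; the last joint's range is limited). The gripper opens to 85 mm and grips with 20 to 120 N. Pads are 22 mm wide; open, the fingers measure 114 mm over their backs; the gripper's body (76 mm by 85 mm) begins 54 mm behind the grasp point. The pads swing forward as they close: fully open they stand 13 mm farther back than shut.
Start: joints at [-1.304, 0.313, 0.046, 1.304, 0, 1.431], TCP at [0.228, -0.528, 0.231] pointing down, gripper open.
Joint ranges: [-2.76, 2.76], [-0.86, 1.69], [-1.03, 1.26], [-2.2, 2.34], [-1.47, 1.5], [-3.14, 3.14]. Speed limits (rad/s): [2.57, 2.57, 3.14, 3.14, 3.14, 3.14].

## Interface

Orientations are given as a unit quaternion [w, x, y, z].
In Python, from workcell import get_state, read_camera, camera_info, hand_in, recognise gives the robot as it stands.
- The arm moves only by the tool arm_command, never from a script. Its argument "moves" is one flat list of numbers, 7 for each row, row after row: the opening, from -1 (shut) to 1 (fully open), then the shift along the tool's x, y, z in mm, then the turn, a rotation vector about the tool's x, y, z in rad. A call has 1 to 8 rows; each row shifts and turns the commanded pose from where the row before left it, along the tool's axes as they then stand; what a row does not reach is not made up. A row lasts 1/8 s, in which the tool goes at most 62.5 mm and 10.7 degrees, less where a joint would pass 70% of its speed; a pose out of reach is approached as far as the arm can. A call with a gripper value outside its range is refused whole. The fingers move at their own pace and stop on an object; "newtons" is the grip in N (left out, the last holds). Time passes only in rows, so rows that do not move let the fingers close. It gives the time, the measured TCP pose, the force, the opening and the grip force at its end, in the units of the state.
- get_state(): the state, without advancing time (a new reading comes with each control period).
- read_camera(name): name is "scene" or "top" or "wrist"; returns (picture, depth): 480x640x3 uint8, blue, green, red; 480x640 float32, m along the optical axis (not along the pixel's ray), 0 where there is no reading.
- camera_info(name): a dict with "fovy" (degrees; the focal length in pixels is half the picture's height over the tangent of half this angle, whatever the lens; pixels are square), "cx", "cy" (the principal point, pixels), "eye" and "orientation" of the camera in the world; the wrist camera has in their place "tool_from_camera" (4x4, takes a point from camera to tool coordinates, whose origin is the TCP and whose axes are the flange's). Camera axes: x right, y down, z forward; pixel columns grow to the right and rows downward; lengths in m; the calibration is good to about 2 mm. A picture is of the moment at which its call begins: read the wrist's pose just before it. camera_info takes no time and is no camera call.
- hand_in(): hands the job in; it is judged then, once.
Trained networks look in the newest picture that a camera, given by its name, has taken for a name from the list of things; names that differ only in an ending like _2 or _b are one class to them, and where a whole thing is asked for, a point or a joint stands for the part that bears it (a point fixed in the world has none). Each returns a list of dicts, best first, with "confidence" (0 to 1); they miss things now and then, are a little off and sometimes report something else, mostly with a low value. They report only what shows in the picture. A call takes as long as a camera call. They do not tell look-alikes from the thing itself.
- recognise(camera, label): "point" ([column, row] in pixels, amid what is visible of it).
The state is a dict: "clock": time; "joint_pos": joint angles; "qvel": joint speeds; "tau": joint torques, N m; "tcp_pos": TCP position; "orientation": TCP orientation; "wrist_force": force on the tool from outside, world axes, zero at the start; "ft_torque": the same for the moment, N m; "finger_gap": finger opening in m; "grip_force": force on a finger pad.
Only numpy, scipy, OpenCV 4.12 (cv2) and the standard library are available. Lean on these libraries where they do the work, as an engineer would, in place of code of your own. Each camera call takes 0.05 s, during which the arm holds its last target. There are 200 camera calls.

## Working session

There is one attempt and no reset: what is moved stays moved. The work goes in short steps, Python scripts to look and compute and a tool call to move; the robot and the scene stay as the last step left them, time stands still between calls to the robot, and variables do not carry over. Pictures are saved under pics/ and viewed, at most 10 in all, crops included, and the job is handed in when it is done.

Besides the shell and the picture viewer there is one more tool, called in YAML: its name, and indented under it one key for each argument. arm_command: Moves the arm, as the interface text tells. Its arguments: {"type":"object","properties":{"moves":{"type":"array"},"newtons":{"type":"number"}},"required":["moves"]}

```bash
mkdir -p pics; cat > h.py <<'E'
import numpy as np, cv2
from workcell import *
from scipy.spatial.transform import Rotation as R
def q2R(q): return R.from_quat([q[1],q[2],q[3],q[0]]).as_matrix()
def pose(c):
    i=camera_info(c)
    if c=='wrist':
        s=get_state(); T=np.eye(4); T[:3,:3]=q2R(s['orientation']); T[:3,3]=s['tcp_pos']
        T=T@np.array(i['tool_from_camera']); return i,T[:3,:3],T[:3,3]
    o=np.array(i['orientation']); return i,(q2R(o) if o.size==4 else o),np.array(i['eye'])
def cloud(c):
    i,Rm,e=pose(c); p,d=read_camera(c); f=240/np.tan(np.radians(i['fovy'])/2)
    v,u=np.mgrid[:480,:640]; P=np.stack([(u-i['cx'])/f*d,(v-i['cy'])/f*d,d],-1)@Rm.T+e
    P[d==0]=np.nan
    return p,P
def ray(c,uv,z):
    i,Rm,e=pose(c); f=240/np.tan(np.radians(i['fovy'])/2)
    r=Rm@np.array([(uv[0]-i['cx'])/f,(uv[1]-i['cy'])/f,1]); return e+r*(z-e[2])/r[2]
E
python3 - <<'E'
from h import *
for c in('top','scene'):
    p,P=cloud(c); cv2.imwrite(f'pics/{c}.png',p); np.save(c+'.npy',P)
    for l,z in(('canister',.06),('cap_top',.136),('knob_top',.276),('lens_center',.22),('elbow_axis',.231),('post_axis',.186),('short_jar',.08)):
        print(c,l,[(np.round(r['point']).tolist(),round(r['confidence'],2),ray(c,r['point'],z).round(3).tolist()) for r in recognise(c,l)[:3]])
print(get_state())
E
```

```text
top canister [([253.0, 261.0], 0.96, [0.523, 0.212, 0.06]), ([209.0, 294.0], 0.59, [0.423, 0.346, 0.06])]
top cap_top [([247.0, 261.0], 0.97, [0.519, 0.219, 0.136]), ([208.0, 294.0], 0.78, [0.428, 0.332, 0.136])]
top knob_top [([425.0, 280.0], 0.73, [0.464, -0.266, 0.276])]
top lens_center [([425.0, 278.0], 0.75, [0.468, -0.277, 0.22]), ([247.0, 261.0], 0.72, [0.519, 0.208, 0.22])]
top elbow_axis [([424.0, 283.0], 0.91, [0.457, -0.27, 0.231])]
top post_axis [([421.0, 224.0], 0.94, [0.62, -0.274, 0.186]), ([248.0, 263.0], 0.57, [0.513, 0.21, 0.186])]
top short_jar [([308.0, 268.0], 0.78, [0.498, 0.046, 0.08])]
scene canister [([380.0, 237.0], 0.82, [0.531, 0.211, 0.06]), ([397.0, 210.0], 0.72, [0.437, 0.343, 0.06])]
scene cap_top [([381.0, 220.0], 0.69, [0.531, 0.21, 0.136]), ([398.0, 194.0], 0.52, [0.441, 0.337, 0.136])]
scene knob_top [([234.0, 238.0], 0.85, [0.544, -0.283, 0.276])]
scene lens_center [([235.0, 234.0], 0.8, [0.467, -0.258, 0.22]), ([382.0, 218.0], 0.18, [0.614, 0.154, 0.22])]
scene elbow_axis [([237.0, 237.0], 0.8, [0.493, -0.262, 0.231])]
scene post_axis [([312.0, 284.0], 0.82, [0.726, -0.142, 0.186])]
scene short_jar [([334.0, 250.0], 0.58, [0.531, 0.034, 0.08]), ([238.0, 235.0], 0.45, [0.31, -0.204, 0.08])]
{'clock': 0.8, 'joint_pos': array([-1.30356334e+00,  3.13164171e-01,  4.61095931e-02,  1.30359909e+00,
       -2.15499815e-05,  1.43116767e+00]), 'qvel': array([ 0.00117925,  0.00048205, -0.00153427,  0.00030446, -0.00010941,
       -0.00183062]), 'tau': array([ 1.88764170e-03, -4.80384135e+01,  2.98797333e+01, -3.22286605e-04,
        8.27658096e-05, -2.11876954e-05]), 'tcp_pos': array([ 0.22752627, -0.52811794,  0.23134752]), 'orientation': array([ 7.18739755e-05,  9.79379210e-01,  2.02030588e-01, -6.20501136e-06]), 'wrist_force': array([-0.3506423 ,  0.0982664 ,  0.40413801]), 'ft_torque': array([-0.00206954, -0.01402624,  0.00464452]), 'grip_force': 0.0, 'finger_gap': 0.08556396943638098}
```

View pics/top.png

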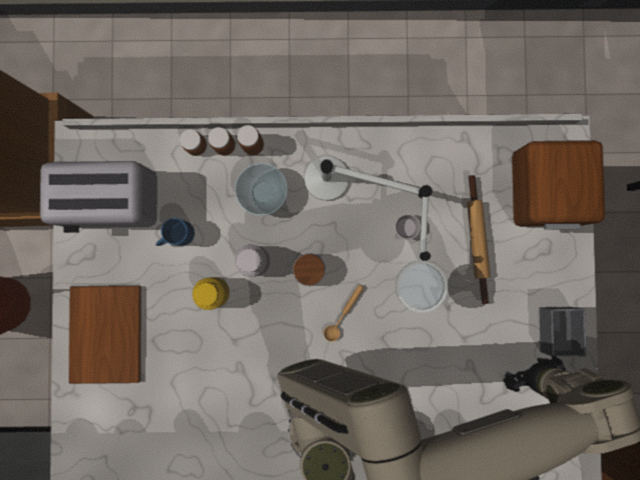

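View pics/scene.png

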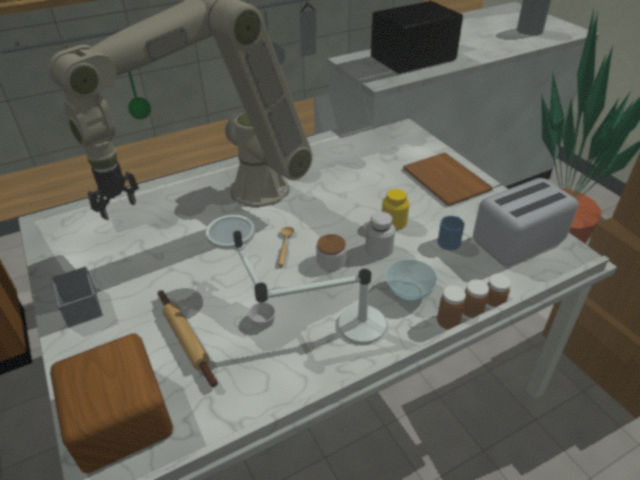

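The top view shows the white canister at (248,261), the yellow look-alike at (210,293) and the short wooden-lidded jar at (309,269). The magnifier's post is at (327,166), elbow (425,190), knob (425,256) and lens (421,286). The white one at (248,261) fits, being taller than the jar and not yellow. I'll confirm it with a crop and measure.

```bash
python3 - <<'E'
from h import *
P=np.load('top.npy'); S=np.load('scene.npy')
A=ray
for n,uv,z in(('post',(327,166),.2),('elbow',(425,190),.231),('knob',(425,256),.276),('lens',(421,286),.22)): print(n,ray('top',uv,z).round(3))
for nm,Q in(('top',P),('scene',S)):
    def sel(x0,x1,y0,y1,z0,z1):
        m=(Q[...,0]>x0)&(Q[...,0]<x1)&(Q[...,1]>y0)&(Q[...,1]<y1)&(Q[...,2]>z0)&(Q[...,2]<z1); q=Q[m]
        if len(q)<3: return len(q)
        c,r=cv2.minEnclosingCircle(q[:,:2].astype(np.float32)); return len(q),q.mean(0).round(4),np.round(c,4),round(r,4),np.percentile(q[:,2],[5,50,95]).round(4)
    print(nm,'cap',sel(.45,.6,.12,.28,.125,.15)); print('body',sel(.45,.6,.12,.28,.03,.15))
    print('knob',sel(.45,.65,-.35,-.2,.255,.29)); print('elb',sel(.65,.8,-.35,-.2,.222,.25))
    print('rim',sel(.35,.55,-.36,-.18,.2,.232)); print('postcap',sel(.7,.85,-.08,.08,.207,.3))
    print('yellow',sel(.38,.49,.28,.4,.03,.2)); print('jar',sel(.42,.58,-.02,.1,.03,.12)); print('bowl',sel(.6,.85,.08,.28,.02,.15))
p=cv2.imread('pics/scene.png')[170:290,300:460]; q=cv2.imread('pics/top.png')[210:330,180:340]
cv2.imwrite('pics/c1.png',np.vstack([cv2.resize(p,(400,300),interpolation=2),cv2.resize(q,(400,300),interpolation=2)]))
E
```

```text
post [ 0.782 -0.013  0.2  ]
elbow [ 0.708 -0.278  0.231]
knob [ 0.528 -0.267  0.276]
lens [ 0.447 -0.265  0.22 ]
top cap (459, array([0.5235, 0.2134, 0.1371]), array([0.5237, 0.2138]), 0.0354, array([0.132 , 0.1371, 0.1425]))
body (873, array([0.5229, 0.2072, 0.1159]), array([0.5231, 0.2135]), 0.0482, array([0.0714, 0.1319, 0.1417]))
knob (75, array([ 0.5289, -0.2692,  0.2744]), array([ 0.529 , -0.2704]), 0.012, array([0.2605, 0.2761, 0.2798]))
elb (193, array([ 0.6934, -0.2801,  0.2293]), array([ 0.6866, -0.2806]), 0.0368, array([0.2228, 0.2292, 0.2355]))
rim (2096, array([ 0.4489, -0.2658,  0.2225]), array([ 0.4635, -0.2662]), 0.0848, array([0.2164, 0.2223, 0.2291]))
postcap (154, array([ 0.7791, -0.0174,  0.215 ]), array([ 0.7757, -0.0365]), 0.0421, array([0.2083, 0.2151, 0.221 ]))
yellow (923, array([0.4289, 0.3315, 0.1076]), array([0.4276, 0.3403]), 0.0487, array([0.0574, 0.1149, 0.1307]))
jar (857, array([0.4952, 0.0425, 0.0786]), array([0.4949, 0.043 ]), 0.05, array([0.0638, 0.0798, 0.086 ]))
bowl (1326, array([0.7473, 0.1922, 0.0458]), array([0.7395, 0.1863]), 0.08, array([0.
[... 341 characters left out ...]
79, 0.273 , 0.2793]))
elb (176, array([ 0.6995, -0.283 ,  0.2291]), array([ 0.6887, -0.2825]), 0.0379, array([0.2233, 0.2299, 0.2343]))
rim (1233, array([ 0.4499, -0.2688,  0.2231]), array([ 0.4612, -0.269 ]), 0.0884, array([0.2172, 0.2229, 0.2293]))
postcap (139, array([ 0.7835, -0.0193,  0.2149]), array([ 0.774 , -0.0356]), 0.0399, array([0.2077, 0.2158, 0.2204]))
yellow (729, array([0.4488, 0.3281, 0.0954]), array([0.433 , 0.3386]), 0.0498, array([0.0437, 0.0982, 0.1294]))
jar (789, array([0.511 , 0.0344, 0.0693]), array([0.4978, 0.0433]), 0.0532, array([0.0359, 0.0776, 0.0846]))
bowl (1263, array([0.7237, 0.1997, 0.0491]), array([0.7408, 0.1869]), 0.0832, array([0.0232, 0.0498, 0.0719]))
```

View pics/c1.png

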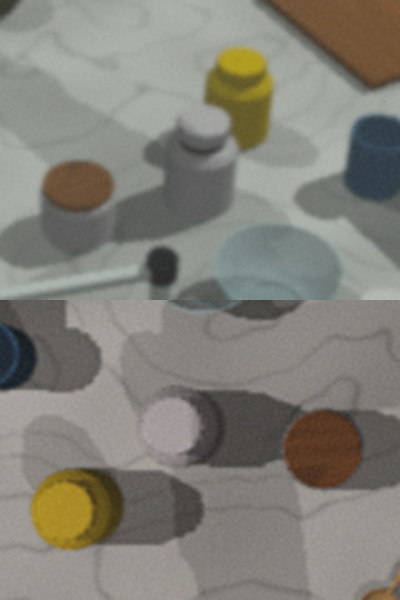

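The crop confirms it: the white capped canister is upright at (248,261) in the top view. It is distinct from the yellow one and from the shorter jar. I'll raise the tool and turn the wrist, closing the fingers.

arm_command:
  moves: [-1,0,0,-15,0,0,-0.18,-1,0,0,-15,0,0,-0.18,-1,0,0,-15,0,0,-0.18,-1,0,0,-15,0,0,-0.18,-1,0,0,-15,0,0,-0.18,-1,0,0,-15,0,0,-0.18,-1,0,0,-15,0,0,-0.18,-1,0,0,-15,0,0,-0.18]
  newtons: 40

```text
clock: 1.8
tcp_pos: [0.2275, -0.5281, 0.3518]
orientation: [0.0, 0.601, 0.799, -0.0]
wrist_force: [0.3, 0.2, 0.7]
finger_gap: -0.0001
grip_force: 0.0
```

```bash
cat >> h.py <<'E'
def to(x,y,z):
    s=get_state(); M=q2R(s['orientation']); print(s['clock'],'tcp',s['tcp_pos'].round(4),'yaw',round(np.arctan2(M[1,0],M[0,0]),3),'tilt',(M[:,2]).round(3),'F',s['wrist_force'].round(2),'q',s['joint_pos'].round(2),'gap',round(s['finger_gap'],4))
    print('tool shift mm',(M.T@(np.array([x,y,z])-s['tcp_pos'])*1000).round(1))
E
python3 -c "
from h import *
to(.5235,.2138,.2)"
```

```text
1.8 tcp [ 0.2275 -0.5281  0.3518] yaw 1.853 tilt [ 0. -0. -1.] F [0.33 0.22 0.69] q [-1.3   0.32  0.34  1.6   0.   -0.01] gap -0.0001
tool shift mm [630.3 490.7 151.8]
```

arm_command:
  moves: [-1,39.4,30.7,0,0,0,0,-1,39.4,30.7,0,0,0,0,-1,39.4,30.7,0,0,0,0,-1,39.4,30.7,0,0,0,0,-1,39.4,30.7,0,0,0,0,-1,39.4,30.7,0,0,0,0,-1,39.4,30.7,0,0,0,0,-1,39.4,30.7,0,0,0,0]

```text
clock: 2.8
tcp_pos: [0.3783, -0.1564, 0.3516]
orientation: [0.001, 0.603, 0.798, 0.0]
wrist_force: [0.6, -0.6, 0.5]
finger_gap: -0.0002
grip_force: 0.0
```

arm_command:
  moves: [-1,39.4,30.7,0,0,0,0,-1,39.4,30.7,0,0,0,0,-1,39.4,30.7,0,0,0,0,-1,39.4,30.7,0,0,0,0,-1,39.4,30.7,0,0,0,0,-1,39.4,30.7,0,0,0,0,-1,39.4,30.7,0,0,0,0,-1,39.4,30.7,0,0,0,0]

```text
clock: 3.8
tcp_pos: [0.5288, 0.214, 0.3514]
orientation: [0.0, 0.603, 0.798, 0.0]
wrist_force: [0.7, -0.3, 0.2]
finger_gap: 0.0001
grip_force: 0.0
```

```bash
python3 -c "
from h import *
to(.5235,.2138,.145)"
```

```text
3.8 tcp [0.5288 0.214  0.3514] yaw 1.847 tilt [ 0.001 -0.    -1.   ] F [ 0.69 -0.34  0.22] q [ 0.24  0.31  0.33  1.59 -0.    1.54] gap 0.0001
tool shift mm [  1.3  -5.3 206.4]
```

arm_command:
  moves: [-1,0,-5,30,0,0,0,-1,0,0,40,0,0,0,-1,0,0,40,0,0,0,-1,0,0,40,0,0,0,-1,0,0,30,0,0,0,-1,0,0,20,0,0,0,-1,0,0,0,0,0,0]

```text
clock: 4.68
tcp_pos: [0.5222, 0.2106, 0.1496]
orientation: [-0.001, 0.603, 0.798, -0.001]
wrist_force: [0.4, -0.1, 0.2]
finger_gap: -0.0001
grip_force: 0.0
```

```bash
python3 -c "
from h import *
to(.5235,.2138,.1265)"
```

```text
4.675 tcp [0.5222 0.2106 0.1496] yaw 1.847 tilt [-0.004 -0.001 -1.   ] F [ 0.42 -0.14  0.2 ] q [ 0.24  0.33 -0.13  1.11 -0.    1.54] gap -0.0001
tool shift mm [ 2.7  2.2 23.1]
```

Now I'll press in slowly.

arm_command:
  moves: [-1,2.5,2,4,0,0,0,-1,0,0,4,0,0,0,-1,0,0,4,0,0,0,-1,0,0,3,0,0,0,-1,0,0,2,0,0,0,-1,0,0,2,0,0,0,-1,0,0,0,0,0,0]

```text
clock: 5.55
tcp_pos: [0.5249, 0.2139, 0.1323]
orientation: [0.0, 0.603, 0.798, 0.0]
wrist_force: [0.3, -0.6, 3.1]
finger_gap: -0.0001
grip_force: 1.1
```

```bash
python3 -c "
from h import *
to(.5235,.2138,.1265)"
```

```text
5.55 tcp [0.5249 0.2139 0.1323] yaw 1.847 tilt [ 0.  0. -1.] F [ 0.33 -0.58  3.1 ] q [ 0.25  0.34 -0.16  1.07 -0.    1.54] gap -0.0001
tool shift mm [ 0.3 -1.4  5.8]
```

arm_command:
  moves: [-1,0,0,2,0,0,0,-1,0,0,2,0,0,0,-1,0,0,1,0,0,0,-1,0,0,1,0,0,0,-1,0,0,0,0,0,0]

```text
clock: 6.18
tcp_pos: [0.5249, 0.2139, 0.1265]
orientation: [0.0, 0.603, 0.798, 0.0]
wrist_force: [-0.7, 1.2, 4.2]
finger_gap: -0.0001
grip_force: 2.5
```

arm_command:
  moves: [-1,0,0,1,0,0,0,-1,0,0,0.5,0,0,0,-1,0,0,0,0,0,0]

```text
clock: 6.55
tcp_pos: [0.525, 0.2139, 0.1264]
orientation: [0.001, 0.603, 0.798, 0.001]
wrist_force: [-4.0, -1.1, 13.5]
finger_gap: 0.0001
grip_force: 6.7
```

Cap is at its firm stop: 13.5 N with no further travel at z=126.4 mm. I'll lift and go to the knob.

arm_command:
  moves: [-1,0,0,-10,0,0,0,-1,0,0,-30,0,0,0,-1,0,0,-50,0,0,0,-1,0,0,-50,0,0,0,-1,0,0,-50,0,0,0,0,0,0,-20,0,0,0,1,0,0,0,0,0,0,1,0,0,0,0,0,0]

```text
clock: 7.55
tcp_pos: [0.5244, 0.2137, 0.3332]
orientation: [-0.001, 0.603, 0.798, -0.001]
wrist_force: [0.2, 0.2, -0.6]
finger_gap: 0.0543
grip_force: 0.0
```

```bash
python3 - <<'E'
from h import *
to(.529,-.2705,.336)
p,Q=cloud('top'); cv2.imwrite('pics/top2.png',p[200:340,180:340])
for a in ((.45,.6,.12,.28,.115,.15),):
    m=(Q[...,0]>a[0])&(Q[...,0]<a[1])&(Q[...,1]>a[2])&(Q[...,1]<a[3])&(Q[...,2]>a[4])&(Q[...,2]<a[5]); q=Q[m]
    print(len(q),q.mean(0) if len(q) else 0,np.percentile(q[:,2],[5,50,95]) if len(q) else 0)
E
```

```text
7.55 tcp [0.5244 0.2137 0.3332] yaw 1.847 tilt [-0.002 -0.001 -1.   ] F [ 0.2   0.24 -0.55] q [ 0.25  0.3   0.27  1.55 -0.    1.54] gap 0.0543
tool shift mm [-467.2 -127.5   -2.5]
349 [0.52393129 0.20657429 0.12619451] [0.1202121  0.12626694 0.13192093]
```

arm_command:
  moves: [1,-46.7,-12.8,-2,0,0,0,1,-46.7,-12.8,0,0,0,0,1,-46.7,-12.8,0,0,0,0,1,-46.7,-12.8,0,0,0,0,1,-46.7,-12.8,0,0,0,0,1,-46.7,-12.8,0,0,0,0,1,-46.7,-12.8,0,0,0,0,1,-46.7,-12.8,0,0,0,0]

```text
clock: 8.6
tcp_pos: [0.5273, -0.1748, 0.3351]
orientation: [-0.001, 0.603, 0.798, -0.0]
wrist_force: [0.4, -0.7, -0.1]
finger_gap: 0.0854
grip_force: 0.0
```

arm_command:
  moves: [1,-46.7,-12.8,0,0,0,0,1,-46.7,-12.8,0,0,0,0,1,0,0,0,0,0,0,1,0,0,0,0,0,0]

```text
clock: 9.1
tcp_pos: [0.5283, -0.27, 0.3354]
orientation: [-0.001, 0.603, 0.797, 0.0]
wrist_force: [0.4, -0.4, 0.3]
finger_gap: 0.0852
grip_force: 0.0
```

```bash
python3 - <<'E'
from h import *
to(.529,-.2705,.240)
p,Q=cloud('wrist'); cv2.imwrite('pics/w.png',p)
m=(abs(Q[...,0]-.529)<.04)&(abs(Q[...,1]+.27)<.04)&(Q[...,2]>.268)&(Q[...,2]<.285); q=Q[m]
if len(q):
  c,r=cv2.minEnclosingCircle(q[:,:2].astype(np.float32)); print(len(q),q.mean(0),c,r)
E
```

```text
9.1 tcp [ 0.5283 -0.27    0.3354] yaw 1.846 tilt [-0.002  0.002 -1.   ] F [ 0.36 -0.35  0.31] q [-0.61  0.35  0.36  1.58  0.    0.69] gap 0.0852
tool shift mm [-0.9  0.7 95.4]
1199 [ 0.52840575 -0.26971876  0.27503547] (0.5285943150520325, -0.27095383405685425) 0.0121038518846035
```

View pics/w.png

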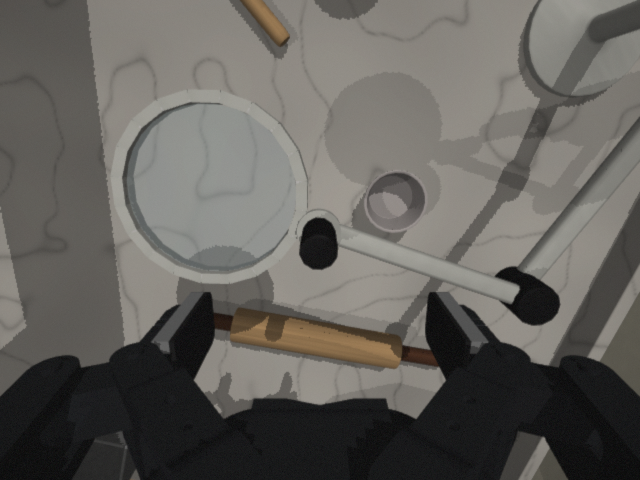

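The wrist view shows the knob at (318,243), midway between the open fingers, with the lens at left and the elbow at right. I'll descend and grip.

arm_command:
  moves: [1,0,0.5,20,0,0,0,1,0,0,25,0,0,0,1,0,0,25,0,0,0,1,0,0,22,0,0,0,1,0,0,0,0,0,0,-0.5,0,0,0,0,0,0,-0.5,0,0,0,0,0,0,-0.5,0,0,0,0,0,0]
  newtons: 40

```text
clock: 10.15
tcp_pos: [0.5297, -0.2704, 0.2457]
orientation: [0.001, 0.603, 0.798, 0.0]
wrist_force: [-0.8, 0.1, -0.2]
finger_gap: 0.0323
grip_force: 0.0
```

arm_command:
  moves: [-1,0,0,0,0,0,0,-1,0,0,0,0,0,0,-1,0,0,0,0,0,0]

```text
clock: 10.52
tcp_pos: [0.5292, -0.2707, 0.2457]
orientation: [0.001, 0.603, 0.798, -0.0]
wrist_force: [-2.0, -1.2, 5.9]
finger_gap: 0.0231
grip_force: 39.3
```

```bash
cat > plan.py <<'E'
from h import *
from scipy.optimize import least_squares
def fk(x,y,a,b):
    e=np.array([x+.28*np.cos(a),y+.28*np.sin(a)]); d=np.array([np.cos(a+b),np.sin(a+b)]); return e,e+.178*d,e+.26*d
post=np.array([.783,-.012])
def ik(post,p,L):
    r=np.hypot(*(p-post)); b=-np.arccos((r*r-.28**2-L*L)/(2*.28*L))
    a=np.arctan2(*(p-post)[::-1])-np.arctan2(L*np.sin(b),.28+L*np.cos(b)); return a%(2*np.pi),b
E
python3 - <<'E'
from plan import *
to(.529,-.2705,.240)
P=np.load('top.npy');S=np.load('scene.npy')
# hub centres: black parts' top (elbow hub, post hub) from the first pictures
for Q,img in((P,'top'),(S,'scene')):
    g=cv2.imread(f'pics/{img}.png').max(2)
    for c,z in(((.707,-.279),.222),((.783,-.012),.205)):
        m=(np.hypot(Q[...,0]-c[0],Q[...,1]-c[1])<.035)&(Q[...,2]>z)&(g<70); q=Q[m]
        if len(q)>3: print(img,len(q),cv2.minEnclosingCircle(q[:,:2].astype(np.float32)),q[:,2].mean())
k=get_state()['tcp_pos'][:2]
a,b=ik(post,k,.178); print('start',a,b,[v.round(3) for v in fk(*post,a,b)])
a2,b2=ik(post,np.array([.524,.2138]),.26); print('end',a2,b2,[v.round(3) for v in fk(*post,a2,b2)])
E
```

```text
10.525 tcp [ 0.5292 -0.2707  0.2457] yaw 1.846 tilt [ 0.001 -0.001 -1.   ] F [-1.98 -1.23  5.92] q [-0.61  0.35  0.13  1.35 -0.    0.69] gap 0.0231
tool shift mm [ 0.3 -0.2  5.7]
top 112 ((0.7059534192085266, -0.28143441677093506), 0.016736425459384918) 0.23135126736958553
top 122 ((0.7786086201667786, -0.010818103328347206), 0.017496412619948387) 0.21585113543896361
scene 95 ((0.712191104888916, -0.28478455543518066), 0.015308529138565063) 0.2301758939872861
scene 101 ((0.7840129137039185, -0.014863271266222), 0.018118195235729218) 0.21501824578713774
start 4.437223793645333 -1.356088536075378 [array([ 0.707, -0.281]), array([ 0.529, -0.271]), array([ 0.447, -0.266])]
end 3.2615433553772255 -1.763843142828712 [array([ 0.505, -0.046]), array([0.518, 0.132]), array([0.524, 0.214])]
```

```bash
sed -i 's/^post=.*/post=np.array([.780,-.012])/' plan.py; python3 - <<'E'
from plan import *
s=get_state(); M=q2R(s['orientation'])[:2,:2]; k=s['tcp_pos'][:2]
a=np.array(ik(post,k,.178)); b=np.array(ik(post,np.array([.524,.2138]),.26)); print(a,b)
N=24; W=np.array([fk(*post,*(a+(b-a)*t))[1] for t in np.linspace(0,1,N+1)])
print(W[::4].round(3).tolist()); print((np.diff(W,axis=0)@M*1000).round(1).tolist())
E
```

```text
[ 4.44815019 -1.37160348] [ 3.26068154 -1.77466691]
[[0.529, -0.271], [0.487, -0.205], [0.461, -0.133], [0.452, -0.06], [0.46, 0.011], [0.482, 0.076], [0.517, 0.132]]
[[18.4, -7.4], [18.7, -6.3], [18.8, -5.2], [19.0, -4.1], [19.0, -3.0], [19.0, -1.9], [19.0, -0.8], [18.8, 0.3], [18.6, 1.3], [18.4, 2.4], [18.1, 3.4], [17.7, 4.4], [17.3, 5.3], [16.8, 6.2], [16.3, 7.1], [15.7, 7.9], [15.1, 8.7], [14.5, 9.5], [13.8, 10.2], [13.1, 10.9], [12.3, 11.5], [11.6, 12.0], [10.8, 12.5], [9.9, 13.0]]
```

arm_command:
  moves: [-1,18.4,-7.4,0,0,0,0,-1,18.7,-6.3,0,0,0,0,-1,18.8,-5.2,0,0,0,0,-1,19,-4.1,0,0,0,0]

```text
clock: 11.02
tcp_pos: [0.4872, -0.2051, 0.2457]
orientation: [0.002, 0.603, 0.797, -0.0]
wrist_force: [-0.7, -2.8, 5.0]
finger_gap: 0.0225
grip_force: 39.3
```

```bash
python3 -c "
from h import *
to(.487,-.205,.2457)"
```

```text
11.025 tcp [ 0.4872 -0.2051  0.2457] yaw 1.846 tilt [ 0.002 -0.003 -1.   ] F [-0.68 -2.79  5.04] q [-0.55  0.22 -0.05  1.3  -0.    0.75] gap 0.0225
tool shift mm [ 0.2 -0.2 -0. ]
```

Tracking well.

arm_command:
  moves: [-1,19,-3,0,0,0,0,-1,19,-1.9,0,0,0,0,-1,19,-0.8,0,0,0,0,-1,18.8,0.3,0,0,0,0,-1,18.6,1.3,0,0,0,0,-1,18.4,2.4,0,0,0,0,-1,18.1,3.4,0,0,0,0,-1,17.7,4.4,0,0,0,0]

```text
clock: 12.02
tcp_pos: [0.4522, -0.0594, 0.2456]
orientation: [0.001, 0.603, 0.798, -0.0]
wrist_force: [-1.3, -3.4, 6.9]
finger_gap: 0.0232
grip_force: 39.4
```

```bash
python3 -c "
from h import *
to(.452,-.06,.2457)"
```

```text
12.025 tcp [ 0.4522 -0.0594  0.2456] yaw 1.847 tilt [ 0.001 -0.001 -1.   ] F [-1.32 -3.37  6.86] q [-0.31  0.08 -0.21  1.28 -0.    0.99] gap 0.0232
tool shift mm [-0.6 -0.4 -0.1]
```

arm_command:
  moves: [-1,17.3,5.3,0,0,0,0,-1,16.8,6.2,0,0,0,0,-1,16.3,7.1,0,0,0,0,-1,15.7,7.9,0,0,0,0,-1,15.1,8.7,0,0,0,0,-1,14.5,9.5,0,0,0,0,-1,13.8,10.2,0,0,0,0,-1,13.1,10.9,0,0,0,0]

```text
clock: 13.02
tcp_pos: [0.4817, 0.0769, 0.2456]
orientation: [0.0, 0.603, 0.798, 0.0]
wrist_force: [-2.9, -1.2, 9.0]
finger_gap: 0.0229
grip_force: 39.5
```

arm_command:
  moves: [-1,12.3,11.5,0,0,0,0,-1,11.6,12,0,0,0,0,-1,10.8,12.5,0,0,0,0,-1,9.9,13,0,0,0,0,-1,0,0,0,0,0,0,-1,0,0,0,0,0,0]

```text
clock: 13.78
tcp_pos: [0.5176, 0.1341, 0.2457]
orientation: [0.0, 0.603, 0.798, 0.002]
wrist_force: [0.8, 2.4, 6.4]
finger_gap: 0.0231
grip_force: 39.5
```

```bash
cat > chk.py <<'E'
from h import *
to(.517,.132,.2457)
p,Q=cloud('top'); cv2.imwrite('pics/t3.png',cv2.resize(p[150:350,180:440],(780,600)))
p2,Q2=cloud('scene'); cv2.imwrite('pics/s3.png',cv2.resize(p2[150:350,240:500],(780,600)))
for n,Q,g in(('top',Q,p),('scene',Q2,p2)):
    m=(abs(Q[...,0]-.52)<.11)&(Q[...,1]>.145)&(Q[...,1]<.32)&(Q[...,2]>.205)&(Q[...,2]<.23); q=Q[m]
    if len(q)>5:
        h=cv2.convexHull(q[:,:2].astype(np.float32))[:,0].astype(float); c=q[:,:2].mean(0)
        f=least_squares(lambda v:np.hypot(h[:,0]-v[0],h[:,1]-v[1])-.069,c,loss='soft_l1',f_scale=.002); print(n,len(q),'rim',f.x.round(4),f.fun.std().round(4),q.min(0).round(3),q.max(0).round(3))
    m=(abs(Q[...,0]-.505)<.05)&(abs(Q[...,1]+.046)<.05)&(Q[...,2]>.222)&(Q[...,2]<.24)&(g.max(2)<70); q=Q[m]
    if len(q)>5: print(n,len(q),'elbow',cv2.minEnclosingCircle(q[:,:2].astype(np.float32)))
    m=(abs(Q[...,0]-.524)<.05)&(abs(Q[...,1]-.214)<.05)&(Q[...,2]>.1)&(Q[...,2]<.145); print('below glass',m.sum(),Q[m].mean(0) if m.sum() else 0)
E
sed -i '1i from scipy.optimize import least_squares' chk.py; python3 chk.py
```

```text
13.775 tcp [0.5176 0.1341 0.2457] yaw 1.848 tilt [ 0.002  0.003 -1.   ] F [0.8  2.42 6.37] q [ 0.1   0.23 -0.03  1.31  0.    1.4 ] gap 0.0231
tool shift mm [-1.8 -1.1 -0.1]
top 57 rim [0.5261 0.2162] 0.0013 [0.496 0.199 0.218] [0.596 0.286 0.23 ]
top 122 elbow ((0.5031124353408813, -0.04260922968387604), 0.01704837940633297)
below glass 0 0
scene 944 rim [0.5299 0.2146] 0.0045 [0.463 0.145 0.209] [0.6   0.284 0.23 ]
scene 62 elbow ((0.5094174742698669, -0.04771740734577179), 0.015599953010678291)
below glass 395 [0.53489429 0.20622277 0.11960822]
```

View pics/t3.png

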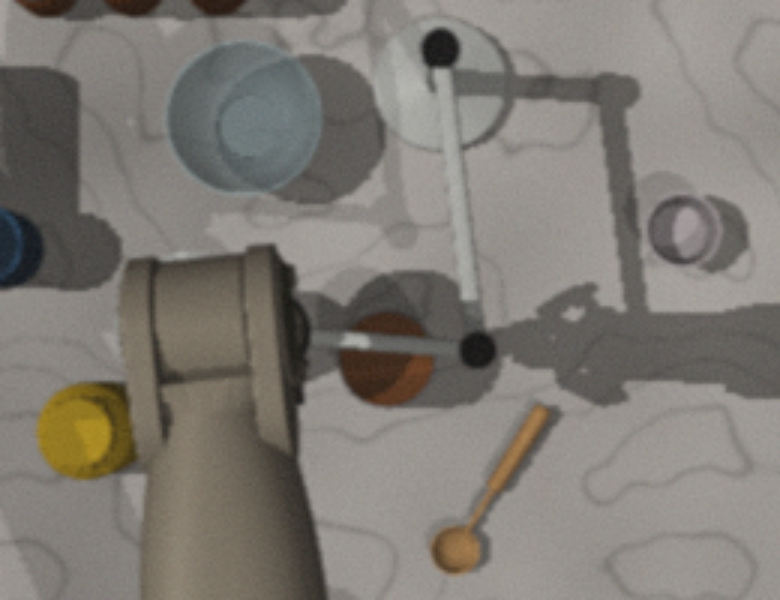

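The top view shows the arm hiding the lens. The elbow is at (478,350) in the crop, and the bystanders are unmoved. Lens estimate is (0.525,0.216) against the cap at (0.524,0.214). I'll make a small nudge, release and rise clear.

arm_command:
  moves: [-1,-1.5,-0.5,0,0,0,0,-1,0,0,0,0,0,0,0,0,0,0,0,0,0,1,0,0,0,0,0,0,1,0,0,0,0,0,0,1,0,0,-30,0,0,0,1,0,0,-40,0,0,0,1,0,0,-40,0,0,0]

```text
clock: 14.88
tcp_pos: [0.5168, 0.1307, 0.3556]
orientation: [-0.0, 0.603, 0.798, -0.0]
wrist_force: [0.3, -0.0, -0.7]
finger_gap: 0.0855
grip_force: 0.0
```

arm_command:
  moves: [1,-45,0,0,0,0,0,1,-45,0,0,0,0,0,1,-45,0,0,0,0,0,1,-45,0,0,0,0,0,1,-45,0,0,0,0,0,1,-45,0,0,0,0,0,1,-45,0,0,0,0,0,1,0,0,0,0,0,0]

```text
clock: 15.88
tcp_pos: [0.6032, -0.1756, 0.3529]
orientation: [-0.001, 0.605, 0.796, -0.0]
wrist_force: [0.4, 0.7, -0.2]
finger_gap: 0.0851
grip_force: 0.0
```

```bash
sed -i 's/t3.png/t4.png/;s/s3.png/s4.png/' chk.py; python3 chk.py
```

```text
15.875 tcp [ 0.6032 -0.1756  0.3529] yaw 1.842 tilt [-0.002  0.    -1.   ] F [ 0.4   0.68 -0.24] q [-0.41  0.44  0.53  1.66 -0.    0.89] gap 0.0851
tool shift mm [ 3.193e+02 -3.000e-01  1.075e+02]
top 2016 rim [0.5245 0.2136] 0.0005 [0.457 0.145 0.208] [0.593 0.282 0.23 ]
top 111 elbow ((0.5028041005134583, -0.045524854212999344), 0.016463803127408028)
below glass 0 0
scene 1009 rim [0.5265 0.2129] 0.0029 [0.453 0.145 0.208] [0.599 0.282 0.23 ]
scene 61 elbow ((0.5051135420799255, -0.04784364625811577), 0.017706146463751793)
below glass 392 [0.53449524 0.20674732 0.11987647]
```

View pics/t4.png

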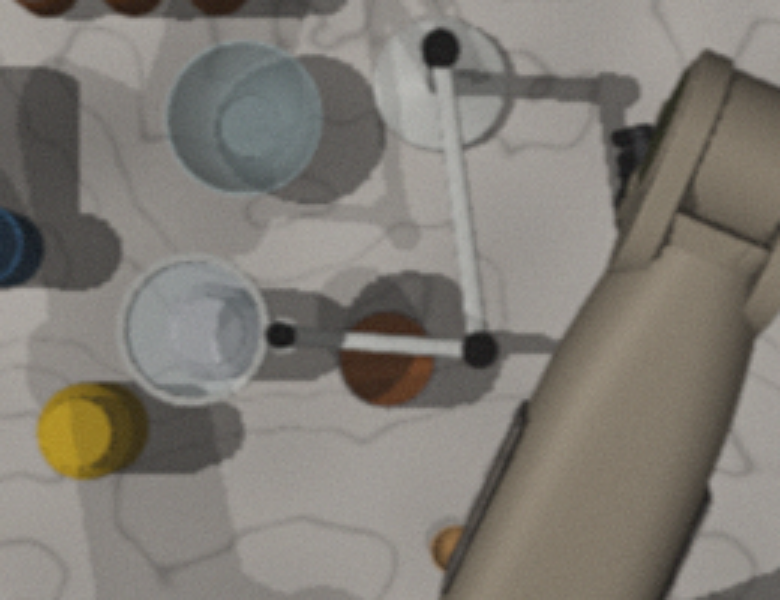

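The lens at crop (195,330) sits over the canister. Fitted lens centre is (0.5245,0.2136) against the cap at (0.524,0.214), within about 1 mm. The robot is clear and nothing else has moved.

```bash
python3 -c "
from workcell import *
print(hand_in())"
```

```text
the job is handed in; nothing more can be done
None
```

The job is handed in: the cap is pressed fully home, the lens stands centred about 1 mm from the cap's centre by the top camera, and the arm is clear with nothing else visibly moved.

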